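# Switch the leak-test valve bank from vent to supply

## Robot

A 6-joint arm with a two-finger parallel gripper is mounted at the origin on the work surface. World frame = base frame: x ahead of the robot, y to its left, z up, the work surface at z = 0. Lengths are in mm, angles in rad, forces in N, time in s.
With the tool pointing down it reaches from about 350 to 875 mm from the base axis. Payload 4.2 kg.
Tool frame: the origin (TCP) lies midway between the tips of the shut fingers; the grasp point (between the pads) lies 19 mm behind it (arm.grip_depth is the distance from the TCP to the grasp point, in mm); z points along the fingers, x is the direction in which the jaws open and shut, and the axes are right-handed (so a half turn about z gives the same grasp; the last joint's range is limited). The gripper opens to 85 mm and grips with 20 to 120 N. Pads are 22 mm wide; open, the fingers measure 114 mm over their backs; the gripper's body (76 mm by 85 mm) begins 54 mm behind the grasp point. The pads swing forward as they close: fully open they stand 13 mm farther back than shut.
Start: joints at [1.573, 0.385, 0.008, 0, -1.194, -0.259], TCP at [158.71, 604.492, 231.312] pointing down, gripper open.
Joint ranges: [-3.14, 3.14], [-1.21, 2.06], [-1.07, 1.41], [-3.16, 2.05], [-2.99, -0.16], [-3.1, 3.1]. Speed limits (rad/s): [2.79, 2.79, 3.14, 3.14, 3.14, 3.14].

## Interface

Orientations are given as a unit quaternion [x, y, z, w].
In Python, from bench import arm, eyes, find_in, silhouettes gives the robot as it stands. The module is installed in compiled form; this text tells all that it offers.
- The arm moves only by the tool play_rows, never from a script. Its arguments are lists of equal length, an entry for each row: "offset": the shift along the world's x, y, z in mm, a list of three; "turn": the turn about the world's z in rad. In form: {"offset": [[x, y, z], ...], "turn": [turn, ...]}. A call has 1 to 12 rows; each row shifts and turns the pose as measured when the row begins; what a row does not reach is not made up. A row lasts 1/10 s, in which the tool goes at most 50 mm and 8.59 degrees, less where a joint would pass 70% of its speed; a pose out of reach is approached as far as the arm can. A call is refused whole if a number of a shift passes 50 or a number of a turn 0.15, either way. A call with a gripper value outside its range is refused whole. "grip" is the gripper's target within -1 to 1 (fully open at 1, half-way at 0, shut at -1), set as the call begins (left out, the last holds). The fingers move at their own pace and stop on an object; the grip force is fixed at half the most. Time passes only in rows, so rows that do not move let the fingers close. It gives the time, the measured TCP pose, the force and the opening at its end, in the units of the state.
- arm.read_state(): the state, without advancing time (a new reading comes with each control period).
- eyes.get_image(name): name is "side" or "top" or "wrist"; returns (picture, depth): 400x640x3 uint8, red, green, blue; 400x640 float32, mm along the optical axis (not along the pixel's ray), 0 where there is no reading.
- eyes.camera_params(name): a dict with "camera_matrix" (3x3 intrinsics, pixels), "dist" ([k1, k2, p1, p2, k3] as OpenCV has them; the pictures are not rectified), "camera_from_world" (4x4, takes a point from world to camera coordinates). Camera axes: x right, y down, z forward; pixel columns grow to the right and rows downward; lengths in mm; the calibration is good to about 2 mm. A picture is of the moment at which its call begins: read the wrist's pose just before it. camera_params takes no time and is no camera call; for the wrist camera it gives the pose at the moment of the call.
- arm.job_done(): hands the job in, once; it reports no verdict.
Trained networks look in the newest picture that a camera, given by its name, has taken for a name from the list of things; names that differ only in an ending like _2 or _b are one class to them, and where a whole thing is asked for, a point or a joint stands for the part that bears it (a point fixed in the world has none). Each returns a list of dicts, best first, with "score" (0 to 1); they miss things now and then, are a little off and sometimes report something else, mostly with a low value. They report only what shows in the picture. A call takes as long as a camera call.
- find_in(camera, query): "bbox" ([centre column, centre row, width, height] in pixels, round what is visible of it).
- silhouettes(camera, query): "mask" (400x640 bool, what is visible of it) and "bbox" ([centre column, centre row, width, height] in pixels, round what is visible of it).
The state is a dict: "clock": time; "joints": joint angles; "joint_vel": joint speeds; "joint_efforts": joint torques, N m; "position": TCP position; "ee_rot": TCP orientation; "contact_force": force on the tool from outside, world axes, zero at the start; "wrist_torque": the same for the moment, N m; "gripper_width": finger opening in mm.
Only numpy, scipy, OpenCV 4.12 (cv2) and the standard library are available. Lean on these libraries where they do the work, as an engineer would, in place of code of your own. Each camera call takes 0.05 s, during which the arm holds its last target. There are 200 camera calls.

## Task

On the leak-test valve bank, first close the vent: push the T-handled slide valve, which has been left pulled out, fully home. Then open the supply: pull the round mushroom knob fully out until it clicks at its outer stop. Keep the ball-knob valve home, and leave the loose things around the bank where they are.

Things in the scene. Friction and masses are not known exactly. Their poses are not given: they have to be found in the camera images.
- bank: fixed dark steel plate 170 x 330 x 12 mm carrying three valve blocks side by side at 110 mm pitch, in any order, with a copper header pipe and small gauge (top 111 mm above the bench) behind. Origin on the bench under the middle block's centre; +x points to the back of the bank, y along the row (block centres at y = -110, 0, 110 mm), z up
- tee_valve: aluminium block of the T-handled valve, 70 deep x 50 wide x 88 mm tall, its top 100 mm above the bench, brass boss and thin steel detent pin on top (to at most 117 mm). Origin at the centre of its underside, 12 mm above the bench; axes as bank. From its front face (x = -35 mm) a level 10 mm steel stem comes out towards -x, 85 mm above the bench, with a black plastic handle
- mushroom_valve: identical block of the mushroom-knob valve; origin and axes likewise
- ball_valve: identical block of the ball-knob valve; origin and axes likewise
- tee_knob (a joint): travel of the T-handled valve (vent): 0 = fully home, 0.040 = fully out (m); moves along bank -x as it grows; starts out. Detents hold both ends (about 8 N to break out), light friction between
- tee_face (a point): centre of the front face (away from the block) of the T handle, on the stem axis. The handle is a level cross bar 56 mm wide (along y), 16 mm high, 14 mm thick (along x); home, its front face is 44 mm in front of the block. Moves with the handle; axes as bank
- mushroom_knob (a joint): travel of the mushroom-knob valve (supply): 0 = fully home, 0.040 = fully out (m); moves along bank -x; starts home. Same detents
- mushroom_mid (a point): centre of the mushroom knob, a round disc of 40 mm diameter and 27 mm thick with its axis along the stem (rim full-width over the middle 16 mm), 85 mm above the bench; home, its back is 24 mm and its centre 37 mm in front of the block. Moves with the knob; axes as bank
- ball_knob (a joint): travel of the ball-knob valve: 0 = fully home, 0.040 = fully out (m); starts home and must stay home
- ball_mid (a point): centre of the ball knob, a ball of 30 mm diameter, 39 mm in front of its block when home; axes as bank
- motor: loose bystander: fan motor, a metal drum 98 mm diameter, 105 mm tall with its shaft, standing beside the bank; origin at the centre of its underside
- spray_can: loose bystander: blue spray can 52 mm diameter, 170 mm tall, standing beside the bank; origin at the centre of its underside
- tape_roll: loose bystander: grey tape roll lying flat, 90 mm diameter, 24 mm high, in front of the bank; origin at the centre of its underside
- wrench: loose bystander: steel wrench lying flat in front of the bank, under 20 mm high; origin under its middle
- union: loose bystander: brass pipe union, 24 mm diameter, 32 mm tall, standing on the plate between two valve blocks; origin at the centre of its underside

How it is judged (in metres and radians):
On the way, in this order (a step that is already met when the one before it is completed fails the run):
1. the T-handled valve is home (value of joint tee_knob below 0.004 m), for 0.2 s.
2. the mushroom-knob valve is fully out (value of joint mushroom_knob above 0.036 m), for 0.2 s.
At the end, for the whole second after the job is handed in: the T-handled valve is within 4 mm of fully home, the mushroom-knob valve within 4 mm of fully out (40 mm), and the ball-knob valve within 4 mm of home (value of joint each of tee_knob, ball_knob below 0.004 m and value of joint mushroom_knob above 0.036 m); the robot touches nothing.
It fails at once if the mushroom-knob valve is pulled out more than 12 mm while the T-handled valve is still more than 12 mm out (value of joint each of mushroom_knob, tee_knob above 0.012 m).
It fails at once if the ball-knob valve is pulled more than 8 mm out (value of joint ball_knob above 0.008 m).
It fails at once if a loose bystander (motor, spray can, tape roll, wrench, union) is moved more than 30 mm (distance of any of motor, spray_can, tape_roll, wrench, union from where it was at the start of the episode above 0.03 m).
It fails at once if the spray can is tipped over (angle between spray_can's own z axis and vertical above 0.6 rad).
It also fails if it takes over 42 s, if anything falls off the work surface, if the arm or the gripper's body presses on something with over 40 N, if the wrist force passes 120 N, or if a joint passes its speed limit or range.

## Working session

There is one attempt and no reset: what is moved stays moved. The work goes in short steps, Python scripts to look and compute and a tool call to move; the robot and the scene stay as the last step left them, time stands still between calls to the robot, and variables do not carry over. Pictures are saved under pics/ and viewed, on a budget of 10 in all, crops included, one or two more only if the job needs it, and the job is handed in when it is done.

Besides the shell and the picture viewer there is one more tool, called after "Emit:" as name(argument=value, ...) on one line, values as JSON. play_rows: Moves the arm, as the interface text tells. Its arguments: {"type":"object","properties":{"offset":{"type":"array","items":{"type":"array","items":{"type":"number"}}},"turn":{"type":"array","items":{"type":"number"}},"grip":{"type":"number"}},"required":["offset","turn"]}

```bash
mkdir -p pics
cat > h.py <<'E'
import numpy as np, cv2
from bench import arm, eyes, find_in, silhouettes
def pts(cam, dep, P, mask):
    v,u=np.nonzero(mask&(dep>0)); z=dep[v,u]
    n=cv2.undistortPoints(np.stack([u,v],1).astype(np.float32)[:,None],np.array(P["camera_matrix"]),np.array(P["dist"]))[:,0]
    c=np.c_[n*z[:,None],z]; T=np.linalg.inv(np.array(P["camera_from_world"]))
    return c@T[:3,:3].T+T[:3,3]
def save(n,im): cv2.imwrite(n,im[:,:,::-1])
E
python3 - <<'E'
from h import *
s=arm.read_state(); print(s["clock"],s["position"],s["ee_rot"])
for c in ["top","side"]:
    im,d=eyes.get_image(c); save(f"pics/{c}0.png",im); P=eyes.camera_params(c)
    print(c,np.linalg.inv(np.array(P["camera_from_world"]))[:3,3])
    for q in ["bank","tee_valve","mushroom_valve","ball_valve","tee_face","mushroom_mid","ball_mid","motor","spray_can","tape_roll","wrench","union"]:
        r=silhouettes(c,q)[:2]
        for k in r:
            w=pts(c,d,P,k["mask"])
            if len(w): print(q,round(k["score"],2),np.round(k["bbox"]),"med",np.round(np.median(w,0)),"lo",np.round(np.percentile(w,3,0)),"hi",np.round(np.percentile(w,97,0)))
print(arm.read_state()["clock"])
E
```

```text
0.0 [158.55759557 603.93938974 230.20982048] [-6.10693928e-01  7.91865950e-01 -7.24997094e-04 -8.47521856e-04]
top [ 452.31569498   31.25474129 1132.80709914]
bank 0.98 [374. 167. 150.  87.] med [652. -61.  12.] lo [ 560. -228.    7.] hi [721.  87. 100.]
bank 0.16 [425. 268.  36.  78.] med [ 405. -184.    6.] lo [ 335. -223.    1.] hi [ 487. -146.   10.]
tee_valve 0.83 [378. 183.  31.  84.] med [614. -66.  97.] lo [513. -91.  33.] hi [681. -43. 105.]
mushroom_valve 0.83 [326. 169.  28.  68.] med [621.  42.  99.] lo [555.  18.  31.] hi [684.  64. 107.]
mushroom_valve 0.3 [374. 207.  24.  34.] med [522. -63.  90.] lo [510. -84.  -0.] hi [573. -36.  95.]
ball_valve 0.9 [427. 178.  31.  65.] med [ 610. -173.   98.] lo [ 539. -202.   27.] hi [ 656. -152.  106.]
tee_face 0.63 [374. 207.  22.  29.] med [521. -61.  91.] lo [511. -82.  85.] hi [567. -38.  95.]
mushroom_mid 0.56 [321. 190.  17.  20.] med [567.  46. 100.] lo [553.  31.  86.] hi [591.  62. 106.]
ball_mid 0.51 [430. 201.  11.  25.] med [ 548. -173.   94.] lo [ 532. -186.   84.] hi [ 576. -160.  100.]
motor 0.71 [250. 198.  48.  4
[... 1354 characters left out ...]
372. 240.  16.  13.] med [ 538. -183.   92.] lo [ 529. -191.   83.] hi [ 568. -173.   99.]
ball_mid 0.41 [322. 194.  17.  14.] med [560.  32.  90.] lo [551.  21.  68.] hi [602.  54. 104.]
motor 0.8 [287. 181.  32.  35.] med [551. 183.  53.] lo [519. 161.   6.] hi [596. 237.  70.]
spray_can 0.63 [426. 273.  35.  70.] med [ 538. -343.  115.] lo [ 530. -358.   12.] hi [ 569. -315.  171.]
tape_roll 0.84 [279. 228.  34.  26.] med [434.  57.  16.] lo [392.  15.  -1.] hi [474.  97.  25.]
tape_roll 0.59 [326. 294.  76.  30.] med [ 400. -187.    7.] lo [ 330. -227.   -0.] hi [ 492. -149.   10.]
wrench 0.92 [325. 293.  77.  30.] med [ 406. -189.    7.] lo [ 335. -225.   -0.] hi [ 490. -151.    9.]
1.3
```

Run:
```python
from h import *
im,d=eyes.get_image("top"); P=eyes.camera_params("top")
a=cv2.resize(im[120:320,220:540],(800,500),interpolation=cv2.INTER_CUBIC); save("pics/top1.png",a)
for q in ["tee_valve","mushroom_valve","ball_valve"]:
    k=silhouettes("top",q)[0]; w=pts("top",d,P,k["mask"])
    t=w[(w[:,2]>93)&(w[:,2]<104)]; t=t[:,:2].astype(np.float32)
    m=np.median(t,0); 
    # block part: x > front
    for x0 in (575,): 
        b=t[t[:,0]>(x0 if q!="mushroom_valve" else 592)]; print(q,len(b),cv2.minAreaRect(b),b.mean(0))
```

```text
tee_valve 724 ((626.0794677734375, -68.61223602294922), (49.27173614501953, 74.9825210571289), 86.13671875) [626.94995 -68.36316]
mushroom_valve 732 ((634.3523559570312, 40.23088073730469), (49.75288391113281, 76.19322204589844), 85.46855163574219) [635.8222    40.182827]
ball_valve 771 ((617.3143920898438, -179.53782653808594), (52.56135177612305, 75.029541015625), 85.99661254882812) [ 618.01416 -178.63963]
```

View pics/top1.png

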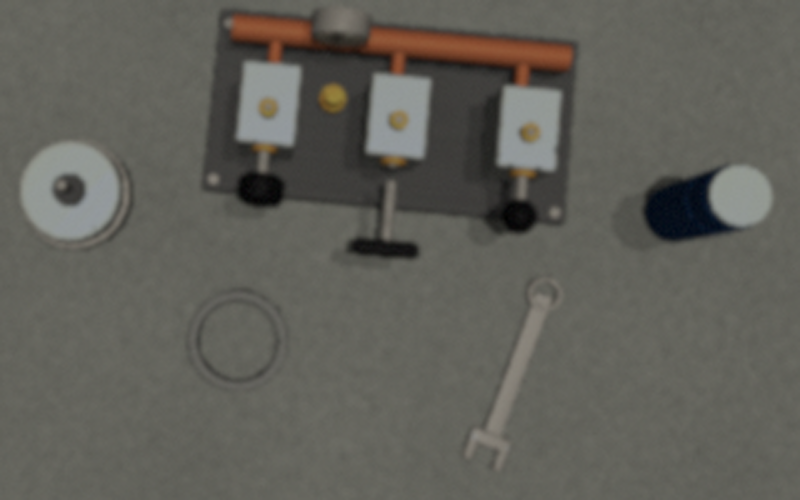

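Emit:
play_rows(offset=[[21,-44,0],[21,-44,0],[21,-44,0],[21,-44,0],[21,-44,0],[21,-44,0],[21,-44,0],[21,-44,0],[21,-44,0],[21,-44,0],[21,-44,0],[21,-44,0]], turn=[0.015,0.015,0.015,0.015,0.015,0.015,0.015,0.015,0.015,0.015,0.015,0.015], grip=-1)

```text
clock: 2.7
position: [411.9, 65.4, 232.4]
ee_rot: [-0.687, 0.726, -0.0, 0.005]
contact_force: [0.9, 1.4, -0.0]
gripper_width: 0.0
```

Emit:
play_rows(offset=[[18,-41,-10],[18,-41,-40],[13,-41,-40],[0,0,-30],[0,0,0]], turn=[-0.01,-0.01,0,0,0])

```text
clock: 3.2
position: [459.5, -53.5, 124.9]
ee_rot: [-0.676, 0.737, -0.003, 0.01]
contact_force: [-0.2, 0.6, -0.8]
gripper_width: -0.3
```

Run:
```python
from h import *
print(arm.read_state()["position"])
im,d=eyes.get_image("wrist"); P=eyes.camera_params("wrist"); save("pics/w1.png",im)
for q in ["tee_face","mushroom_mid","tee_valve","mushroom_valve"]:
    for k in silhouettes("wrist",q)[:1]:
        w=pts("wrist",d,P,k["mask"]); print(q,k["score"],np.round(k["bbox"]),len(w))
        if len(w): print(np.round(np.median(w,0)),np.round(np.percentile(w,3,0)),np.round(np.percentile(w,97,0)))
```

```text
[459.52204763 -53.52490094 124.89012513]
tee_face 0.34 [127.  49.  82.  96.] 4687
[568.  38. 102.] [554.  24.  85.] [596.  56. 108.]
mushroom_mid 0.7 [128.  50.  83.  93.] 4685
[568.  38. 102.] [554.  24.  85.] [596.  55. 108.]
tee_valve 0.56 [327.  78.  99. 156.] 6055
[540. -65.  92.] [512. -89.  19.] [597. -40.  96.]
mushroom_valve 0.89 [145.  48. 122.  96.] 6832
[574.  36.  94.] [554.  16.  24.] [607.  56. 107.]
```

View pics/w1.png

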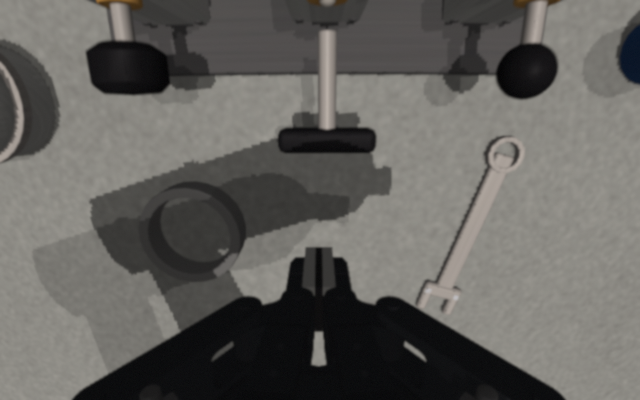

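Emit:
play_rows(offset=[[2,-4,-30],[3,-2,-25],[5,0,0],[10,-1,0],[10,-1,0],[10,-1,0]], turn=[0,0,0,0,0,0])

```text
clock: 4.05
position: [508.6, -55.3, 83.8]
ee_rot: [-0.681, 0.732, -0.01, 0.021]
contact_force: [-5.2, 0.8, -4.3]
gripper_width: 0.2
```

```bash
python3 -c "
from h import *
s=arm.read_state();print(s['position'],s['contact_force'])"
```

```text
[508.62250961 -55.30435503  83.78566006] [-5.18909627  0.78253318 -4.25010512]
```

Emit:
play_rows(offset=[[-15,-2,0],[0,0,-6],[0,-2,-6],[0,0,0]], turn=[0,0,0,0])

```text
clock: 4.45
position: [500.6, -58.5, 75.1]
ee_rot: [-0.682, 0.731, -0.013, 0.026]
contact_force: [-0.2, -0.5, -0.5]
gripper_width: -0.2
```

Emit:
play_rows(offset=[[10,-1,-4],[10,-1,0],[10,-1,0],[10,-1,0]], turn=[0,0,0,0])

```text
clock: 4.85
position: [539.7, -62.8, 69.8]
ee_rot: [-0.682, 0.731, -0.01, 0.022]
contact_force: [-21.1, 7.7, 10.2]
gripper_width: -0.4
```

Emit:
play_rows(offset=[[5,0,0],[5,0,0],[5,0,0]], turn=[0,0,0])

```text
clock: 5.15
position: [538.9, -64.5, 66.7]
ee_rot: [-0.68, 0.733, 0.004, 0.005]
contact_force: [-14.4, 4.4, 11.7]
gripper_width: 0.1
```

Run:
```python
from h import *
im,d=eyes.get_image("side"); P=eyes.camera_params("side")
save("pics/s1.png",cv2.resize(im[140:300,240:500],(780,480),interpolation=cv2.INTER_CUBIC))
for q in ["tee_face","mushroom_mid"]:
    for k in silhouettes("side",q)[:1]:
        w=pts("side",d,P,k["mask"]); print(q,k["score"],k["bbox"],np.round(np.percentile(w,[3,50],axis=0)))
```

```text
tee_face 0.54 [345.0, 219.5, 3.2, 4.6] [[547. -97.  80.]
 [551. -90.  89.]]
mushroom_mid 0.56 [319.0, 192.7, 7.4, 12.4] [[551.  22.  73.]
 [555.  33.  91.]]
```

View pics/s1.png

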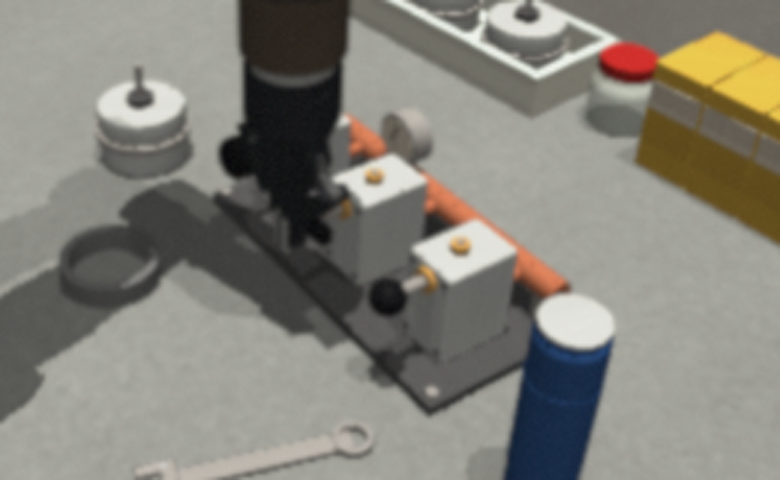

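Emit:
play_rows(offset=[[12,-1,0],[14,-1,0],[14,-1,0]], turn=[0,0,0])

```text
clock: 5.6
position: [536.5, -67.1, 63.4]
ee_rot: [-0.676, 0.735, 0.039, -0.031]
contact_force: [-35.2, 15.3, 33.2]
gripper_width: -0.0
```

Emit:
play_rows(offset=[[-25,2,0],[-25,2,5],[0,0,40],[0,5,40],[0,20,0],[0,0,0]], turn=[0,0,0,0,0,0], grip=1)

```text
clock: 6.2
position: [492.0, -37.9, 152.5]
ee_rot: [-0.677, 0.735, 0.035, -0.028]
contact_force: [-0.1, 0.4, -0.2]
gripper_width: 84.9
```

Run:
```python
from h import *
s=arm.read_state();print(s["position"],s["ee_rot"])
im,d=eyes.get_image("wrist"); P=eyes.camera_params("wrist"); save("pics/w2.png",im)
for q in ["tee_face","mushroom_mid","mushroom_valve"]:
    for k in silhouettes("wrist",q)[:1]:
        w=pts("wrist",d,P,k["mask"]); print(q,k["score"],k["bbox"],np.round(np.percentile(w,[3,50,97],axis=0)))
im,d=eyes.get_image("top"); P=eyes.camera_params("top")
for q in ["tee_face","mushroom_mid"]:
    for k in silhouettes("top",q)[:1]:
        w=pts("top",d,P,k["mask"]); print(q,k["score"],k["bbox"],np.round(np.percentile(w,[3,50,97],axis=0)))
```

```text
[492.01256067 -37.91636686 152.48227283] [-0.67650419  0.7350553   0.03536002 -0.02802593]
mushroom_mid 0.72 [180.2, 98.0, 68.2, 84.1] [[554.  23.  84.]
 [569.  37.  99.]
 [594.  56. 105.]]
mushroom_valve 0.66 [174.0, 69.0, 129.2, 138.0] [[557.  13.  24.]
 [606.  34. 100.]
 [626.  60. 105.]]
tee_face 0.25 [428.1, 177.9, 33.1, 67.9] [[ 536. -202.   41.]
 [ 612. -175.   98.]
 [ 667. -154.  107.]]
```

View pics/w2.png

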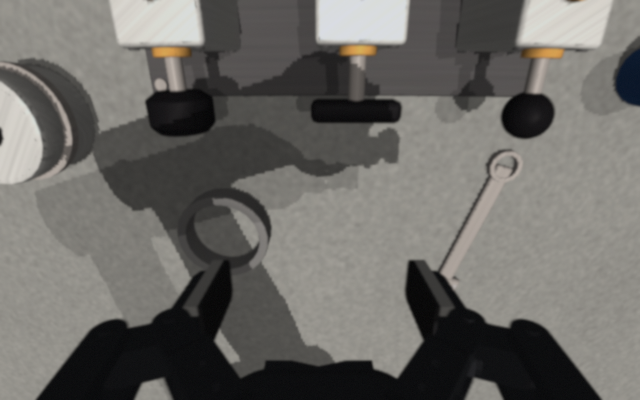

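Emit:
play_rows(offset=[[8,25,-5],[8,25,-5],[7,22,-5],[0,5,0],[0,0,0]], turn=[0,0,0,0,0])

```text
clock: 7.05
position: [512.5, 37.4, 132.4]
ee_rot: [-0.674, 0.737, 0.038, -0.033]
contact_force: [-0.2, -0.1, -0.4]
gripper_width: 85.5
```

Run:
```python
from h import *
s=arm.read_state();print(s["position"],s["ee_rot"])
im,d=eyes.get_image("wrist"); P=eyes.camera_params("wrist"); save("pics/w3.png",im)
K=np.array(P["camera_matrix"]);D=np.array(P["dist"]);C=np.array(P["camera_from_world"])
for q in ["mushroom_mid"]:
    for k in silhouettes("wrist",q)[:1]:
        w=pts("wrist",d,P,k["mask"]); print(q,k["score"],k["bbox"]); w=w[w[:,0]<580]; print(np.round(np.percentile(w,[2,50,98],axis=0)))
for p in [(563,45,85),(563,39,85)]+[tuple(s["position"])]:
    print(p,cv2.projectPoints(np.array([p],float),cv2.Rodrigues(C[:3,:3])[0],C[:3,3],K,D)[0].ravel())
```

```text
[512.52053403  37.36980731 132.43631497] [-0.67398385  0.73702598  0.03788975 -0.03320903]
mushroom_mid 0.59 [298.3, 127.2, 68.6, 90.1]
[[554.  25.  85.]
 [568.  42. 101.]
 [579.  60. 105.]]
(563, 45, 85) [296.33674131 143.96886392]
(563, 39, 85) [306.46969646 143.0650747 ]
(np.float64(512.5205340285869), np.float64(37.369807310548055), np.float64(132.43631497310975)) [316.49063545 261.73690851]
```

View pics/w3.png

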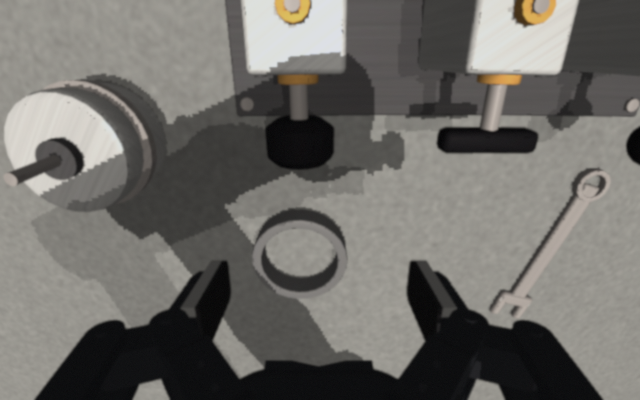

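Emit:
play_rows(offset=[[16,3,0],[16,3,0],[16,1,0],[0,0,0]], turn=[0,0,0,0])

```text
clock: 7.55
position: [560.4, 39.9, 133.7]
ee_rot: [-0.672, 0.739, 0.038, -0.033]
contact_force: [-0.5, 0.6, 0.2]
gripper_width: 85.8
```

Emit:
play_rows(offset=[[0,2,-15],[0,1,-15],[0,0,-15],[0,0,-12],[0,0,-5],[0,0,0]], turn=[0,0,0,0,0,0])

```text
clock: 8.15
position: [557.4, 38.5, 71.1]
ee_rot: [-0.67, 0.741, 0.038, -0.033]
contact_force: [-0.1, -0.5, 0.7]
gripper_width: 85.8
```

Emit:
play_rows(offset=[[5,5,-5],[2,4,-4],[0,0,0]], turn=[0,0,0])

```text
clock: 8.45
position: [565.9, 48.2, 62.9]
ee_rot: [-0.67, 0.741, 0.037, -0.032]
contact_force: [0.1, 0.6, 0.3]
gripper_width: 85.6
```

Emit:
play_rows(offset=[[-3,-4,0],[0,0,0]], turn=[0,0])

```text
clock: 8.65
position: [563.1, 44.5, 63.2]
ee_rot: [-0.67, 0.741, 0.037, -0.031]
contact_force: [-0.4, -0.0, -0.3]
gripper_width: 85.5
```

Emit:
play_rows(offset=[[0,0,0],[0,0,0],[0,0,0],[0,0,0],[0,0,0],[0,0,0],[0,0,0],[0,0,0]], turn=[0,0,0,0,0,0,0,0], grip=-1)

```text
clock: 9.45
position: [563.1, 44.1, 64.2]
ee_rot: [-0.67, 0.74, 0.037, -0.031]
contact_force: [0.2, -1.0, 0.9]
gripper_width: 37.8
```

Emit:
play_rows(offset=[[-8,0.6,0],[-8,0.6,0],[-10,0.7,0],[-10,0.7,0],[-8,0.6,0]], turn=[0,0,0,0,0])

```text
clock: 9.95
position: [523.4, 47.4, 64.2]
ee_rot: [-0.671, 0.741, 0.033, -0.026]
contact_force: [-3.8, 0.0, 0.4]
gripper_width: 37.9
```

Emit:
play_rows(offset=[[-6,0.5,0],[-8,0.5,0],[-8,0.5,0]], turn=[0,0,0])

```text
clock: 10.25
position: [524.1, 47.9, 64.8]
ee_rot: [-0.673, 0.739, 0.015, -0.005]
contact_force: [26.8, -14.4, -23.5]
gripper_width: 37.9
```

Emit:
play_rows(offset=[[0,0,0],[0,0,0],[0,0,0]], turn=[0,0,0])

```text
clock: 10.55
position: [524.4, 47.5, 64.4]
ee_rot: [-0.674, 0.739, 0.014, -0.004]
contact_force: [5.6, -2.5, -4.1]
gripper_width: 37.9
```

Emit:
play_rows(offset=[[0,0,0],[0,0,0],[0,0,0],[0,0,0],[0,0,0],[0,0,0],[0,0,0],[0,0,0]], turn=[0,0,0,0,0,0,0,0], grip=1)

```text
clock: 11.35
position: [519.2, 47.7, 64.4]
ee_rot: [-0.673, 0.739, 0.017, -0.007]
contact_force: [0.6, 0.4, -0.1]
gripper_width: 85.7
```

Emit:
play_rows(offset=[[0,0,15],[0,0,20],[0,0,30],[0,0,40],[-30,0,20],[-40,0,0],[0,0,0]], turn=[0,0,0,0,0,0,0])

```text
clock: 12.05
position: [445.9, 46.7, 192.2]
ee_rot: [-0.673, 0.74, 0.018, -0.009]
contact_force: [1.2, -0.8, 0.3]
gripper_width: 85.6
```

Run:
```python
from h import *
s=arm.read_state();print(s["position"],s["contact_force"])
im,d=eyes.get_image("wrist"); save("pics/w4.png",im)
for c in ("wrist","top"):
  im,d=eyes.get_image(c); P=eyes.camera_params(c)
  for q in ["tee_face","mushroom_mid","ball_mid"]:
    for k in silhouettes(c,q)[:1]:
        w=pts(c,d,P,k["mask"]); print(c,q,k["score"],np.round(k["bbox"]),np.round(np.percentile(w,[2,50,98],axis=0)).tolist())
```

```text
[445.86093835  46.74752349 192.24916026] [ 1.2119389  -0.77828726  0.2613774 ]
wrist tee_face 0.93 [465.  27.  82.  46.] [[550.0, -92.0, 11.0], [559.0, -65.0, 91.0], [580.0, -38.0, 94.0]]
wrist mushroom_mid 0.72 [312.  64.  51. 109.] [[514.0, 29.0, 86.0], [532.0, 44.0, 97.0], [580.0, 64.0, 105.0]]
wrist ball_mid 0.79 [608.  33.  52.  66.] [[534.0, -182.0, 81.0], [549.0, -170.0, 92.0], [573.0, -161.0, 100.0]]
top tee_face 0.58 [375. 195.  27.  19.] [[549.0, -90.0, 80.0], [558.0, -65.0, 91.0], [586.0, -39.0, 95.0]]
top mushroom_mid 0.28 [507. 201.  54.  30.] [[530.0, -348.0, 11.0], [553.0, -312.0, 155.0], [578.0, -302.0, 172.0]]
top ball_mid 0.58 [429. 202.  12.  22.] [[530.0, -187.0, 82.0], [547.0, -173.0, 93.0], [577.0, -159.0, 101.0]]
```

View pics/w4.png

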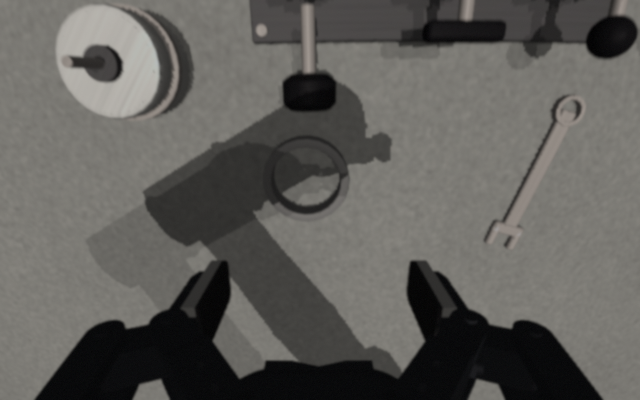

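```bash
python3 -c "
from bench import arm
print(arm.job_done()); print(arm.read_state()['clock'])"
```

```text
the job is handed in; nothing more can be done
None
the job is handed in; nothing more can be done
```

I closed the vent and then opened the supply, and handed the job in at about 12 s of the 42 s allowed; no verdict was reported.

- **T-handle (vent):** I pushed it with the shut fingers until it would go no further; the wrist force components peaked at about 35 N in the readings. In the top view its front face moved from about x = 510 to 549 mm, close to the 547 mm I had worked out for fully home.
- **Mushroom knob (supply):** I gripped it by the rim and pulled it along the bank axis to its outer stop without slipping. In the wrist view its front moved from about x = 554 to 514 mm, so 40 mm out. I did not sense the click itself; the stop and the travel are the evidence.
- **Ball knob:** within about 2 mm of its starting position in the top view.
- **Loose things:** the wrench, tape roll and motor look undisturbed in the last wrist picture. I did not re-measure any bystander; the union was never in a final check. The spray can was only seen in passing, when the last top-view search for the mushroom knob gave a wrong match on it. That match lay at the can's starting position.
- **Robot:** the gripper was open, about 190 mm above the bench and touching nothing, when I handed in.

Two things were off on the way. The tool picked up a tilt of up to about 6 degrees during the pushes, which did no harm. The wrist and top views also disagreed by a few millimetres on the mushroom knob's sideways position. A closer look settled it before I gripped.

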